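# Shut and clamp the duplicating flask

### The job

Swing the open upper half of the metal flask gently down until it is fully shut, its rim flush on the lower half's rim. Then slide the clamp carriage all the way towards the flask so that its jaw covers the two tongues, and then turn the bar knob on the carriage clockwise to its stop to lock it. Do not disturb the other things on the bench.

Things in the scene. Friction and masses are not known exactly. Their poses are not given: they have to be found in the camera images.
- fixture: fixed dark steel base plate 160 (x) x 330 (y) x 12 mm; origin: centre of its underside on the bench, z up. On it stands the flask's lower half, an open aluminium shell 140 (x) x 120 (y) mm centred at y +50 mm, rim 48 mm above the bench, with a 50 mm wide tongue sticking out 25 mm at its -y side. The clamp's rail lies along y on the plate's -y part
- hinge_mid (a point): the middle of the hinge line, on the fixture at x 0, y +118, z +48 mm (rim height); axes those of the fixture; the hinge runs along x
- upper_half (a joint): angle of the flask's upper half (rad): 0 = shut, 1.57 = upright, 1.85 = open stop, leaning to the fixture's +y. Stiff hinge, stays where left (4 to 6 N at the free edge). An aluminium shell 140 mm wide along the hinge, reaching 8 to 128 mm from the hinge line, 34 mm high; when shut its flat top is 82 mm above the bench
- tongue_tip (a point): middle of the free end of the upper half's tongue (50 mm wide, 25 mm long, 8 mm thick, sticking out of the edge away from the hinge; its end is 153 mm from the hinge line). Axes of the upper half, which when shut are those of the fixture
- top_mid (a point): centre of the upper half's outer flat face (its top when shut), 68 mm from the hinge line; z points out of that face
- clamp_carriage (a joint): slide of the clamp carriage along the fixture's +y, towards the flask (m): 0 = back, 0.050 = home, jaw over the tongues. Friction 2.5 N. A steel block 50 x 50 mm, top 68.5 mm above the bench, with a 50 mm wide jaw reaching 45 mm forward at the top; at slide 0 the block's centre is at x 0, y -133 mm of the fixture
- clamp_knob (a joint): turn of the bar knob (rad), growing clockwise seen from above: 0 = loose, bar along the fixture's x; 1.35 = locked, at its stop. Friction about 0.12 N m
- knob_grip (a point): grip point of the knob, on its upright axis over the middle of the carriage block, 107 mm above the bench. The black bar is 60 mm long along this point's x, 14 mm thick along its y and 30 mm high, from 88 to 118 mm above the bench
- plaster_arch: loose horseshoe-shaped plaster tooth model, 88 x 69 x 24 mm high, bystander; origin under its middle
- brush: loose brush, 170 mm long, bystander; lies along its own x
- mug: loose white mug, 80 mm across, 85 mm high, bystander; origin under its centre
- powder_jar: loose white jar, 64 mm across, 120 mm high, bystander; origin under its centre
- black_case: loose closed flat black case, 120 x 150 x 34 mm high, bystander; origin under its centre
- clear_box: loose clear plastic box, 110 x 80 x 30 mm high, bystander; origin under its centre
- spatula: loose spatula, 180 mm long, bystander; lies along its own x

How it is judged:
By the outcome, as a careful person would: the job done as asked, in the order asked, and still so for the second after the job is handed in, with the robot touching nothing.
It also fails if it takes over 54 s, if anything falls off the work surface, if the arm or the gripper's body presses on something with over 40 N, if the wrist force passes 120 N, or if a joint passes its speed limit or range.

### The arm

A 6-joint arm with a two-finger parallel gripper is mounted at the origin on the work surface. World frame = base frame: x ahead of the robot, y to its left, z up, the work surface at z = 0. Lengths are in m, angles in rad, forces in N, time in s.
With the tool pointing down it reaches from about 0.35 to 0.975 m from the base axis. Payload 4.9 kg.
Tool frame: the origin (TCP) lies midway between the tips of the shut fingers; the grasp point (between the pads) lies 19 mm behind it (ctrl.hold_point_z is the distance from the TCP to the grasp point, in m); z points along the fingers, y is the line along which they close (so a half turn about z gives the same grasp; the last joint's range is limited). The gripper opens to 85 mm and grips with 20 to 120 N. Pads are 22 mm wide; open, the fingers measure 114 mm over their backs; the gripper's body (76 mm by 85 mm) begins 54 mm behind the grasp point. The pads swing forward as they close: fully open they stand 13 mm farther back than shut.
Start: joints at [-1.35, 0.053, 1.613, -0, 1.476, -0.119], TCP at [0.208, -0.589, 0.231] pointing down, gripper open.
Joint ranges: [-3.01, 3.01], [-1.01, 2.22], [0.06, 2.58], [-1.02, 4.17], [0.09, 2.62], [-3.14, 3.14]. Speed limits (rad/s): [2.57, 2.57, 3.14, 3.14, 3.14, 3.14].

### API

Orientations are given as a rotation vector (axis times angle).
In Python, from station import status, viewer, finish_job, ctrl gives the robot as it stands.
- The arm moves only by the shell command python3 -m jog 'ROWS' [FORCE]. ROWS is JSON, a list of rows, each a list of 7 numbers: the turn, a rotation vector about the tool's x, y, z each as a share of 5 degrees, from -1 to 1, then the shift along the tool's x, y, z each as a share of 30 mm, from -1 to 1, then the opening, from -1 (shut) to 1 (fully open). A call has 1 to 5 rows; each row shifts and turns the commanded pose from where the row before left it, along the tool's axes as they then stand; what a row does not reach is not made up. A row lasts 1/8 s, in which the tool goes at most 62.5 mm and 10.7 degrees, less where a joint would pass 70% of its speed; a pose out of reach is approached as far as the arm can. A call with a number of a shift or a turn outside -1 to 1 is refused whole. A call with a gripper value outside its range is refused whole. The fingers move at their own pace and stop on an object; FORCE is the grip in N (left out, the last holds). Time passes only in rows, so rows that do not move let the fingers close. It gives the time, the measured TCP pose, the force, the opening and the grip force at its end, in the units of the state.
- status.get_obs(): the state, without advancing time (a new reading comes with each control period).
- viewer.get_image(name): name is "side" or "top"; returns a dict with "img" (480x640x3 uint8, red, green, blue), "fovy" (degrees; the focal length in pixels is half the picture's height over the tangent of half this angle, whatever the lens; pixels are square), "cx", "cy" (the principal point, pixels), "distortion" ([k1, k2, p1, p2, k3] as OpenCV has them; the pictures are not rectified), "rvec" (rotation vector, rad) and "tvec" (3), from world to camera coordinates, as OpenCV has them. Camera axes: x right, y down, z forward; pixel columns grow to the right and rows downward; lengths in m; the calibration is good to about 2 mm. A picture is of the moment at which its call begins. There is no depth.
- finish_job(): hands the job in; it is judged then, once.
The state is a dict: "t": time; "q": joint angles; "dq": joint speeds; "effort": joint torques, N m; "tool_pos": TCP position; "tool_rot": TCP orientation; "contact_force": force on the tool from outside, world axes, zero at the start; "wrist_torque": the same for the moment, N m; "opening": finger opening in m; "grip_force": force on a finger pad.
Only numpy, scipy, OpenCV 4.12 (cv2) and the standard library are available. Lean on these libraries where they do the work, as an engineer would, in place of code of your own. Each camera call takes 0.05 s, during which the arm holds its last target. There are 200 camera calls.

## Working session

There is one attempt and no reset: what is moved stays moved. The work goes in short steps, Python scripts to look and compute and a shell command to move; the robot and the scene stay as the last step left them, time stands still between calls to the robot, and variables do not carry over. Pictures are saved under pics/ and viewed, at most 10 in all, crops included, and the job is handed in when it is done.

```bash
ls; mkdir -p pics
python3 - <<'E'
from station import status, viewer, ctrl
import cv2,pickle
o=status.get_obs();print(o['t'],o['tool_pos'],o['tool_rot'],o['opening'],ctrl.hold_point_z)
for n in('side','top'):
    d=viewer.get_image(n);cv2.imwrite(f'pics/{n}0.png',d['img'][:,:,::-1]);pickle.dump(d,open(f'{n}0.pkl','wb'))
    print(n,d['fovy'],d['cx'],d['cy'],d['distortion'],d['rvec'],d['tvec'])
E
```

```text
pics
0.0 [ 0.20816048 -0.58866874  0.23006007] [-3.09435503e+00 -5.30788767e-01  1.39225584e-04] 0.08530632391809985 0.0187
side 46.887958353645566 320.46901640795977 236.9594085913974 [-0.17694826  0.          0.          0.          0.        ] [ 0.88637227 -2.42020952  1.14852248] [0.47304579 0.28412468 0.90799268]
top 44.14676156626363 323.0125794886212 238.17227305213794 [-0.1720835  0.         0.         0.         0.       ] [ 2.12092671 -2.15435753  0.15299255] [0.04588036 0.62208537 1.42258334]
```

View pics/side0.png

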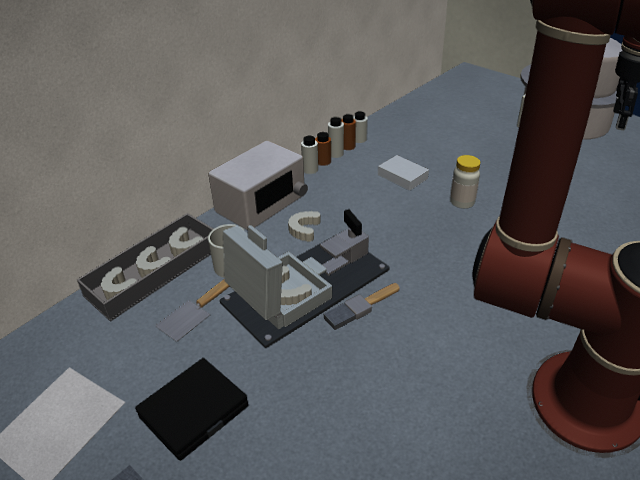

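View pics/top0.png

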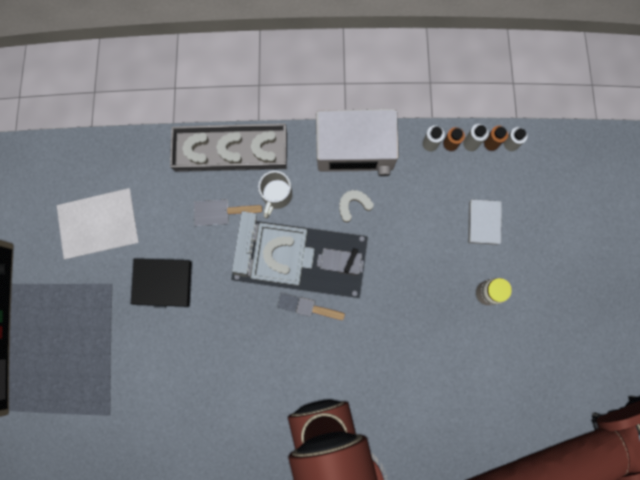

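Top view: the flask and clamp plate spans about (235–367, 215–297), with the hinge to the left (world +y), the knob bar near (351,260), the mug at (275,187) and the brush at (310,305). Next I'll enlarge both views to get the corners.

```bash
cat > h.py <<'E'
import numpy as np,cv2,pickle
def cam(d):
    f=240/np.tan(np.radians(d['fovy'])/2)
    return np.array([[f,0,d['cx']],[0,f,d['cy']],[0,0,1]]),np.array(d['distortion'],float),np.array(d['rvec'],float),np.array(d['tvec'],float)
def ray(d,uv):
    K,D,r,t=cam(d);p=cv2.undistortPoints(np.array([[uv]],float),K,D)[0,0]
    R=cv2.Rodrigues(r)[0];return -R.T@t,R.T@np.array([p[0],p[1],1])
def onz(d,uv,z):
    c,v=ray(d,uv);return c+v*(z-c[2])/v[2]
def proj(d,P):
    K,D,r,t=cam(d);return cv2.projectPoints(np.array(P,float).reshape(-1,1,3),r,t,K,D)[0][:,0]
E
python3 - <<'E'
import cv2
a=cv2.imread('pics/top0.png')[205:305,225:375];cv2.imwrite('pics/topc.png',cv2.convertScaleAbs(cv2.resize(a,None,fx=5,fy=5,interpolation=2),alpha=1.5))
a=cv2.imread('pics/side0.png')[200:350,205:405];cv2.imwrite('pics/sidec.png',cv2.convertScaleAbs(cv2.resize(a,None,fx=4,fy=4,interpolation=2),alpha=1.5))
E
```

```text
(no output)
```

View pics/topc.png

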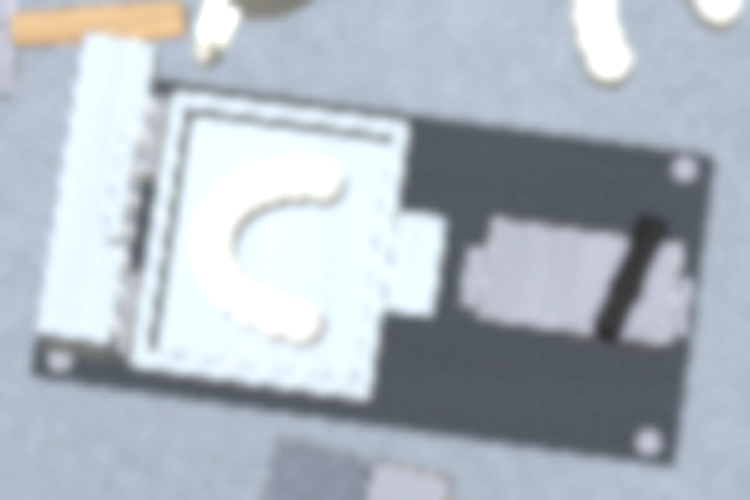

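View pics/sidec.png

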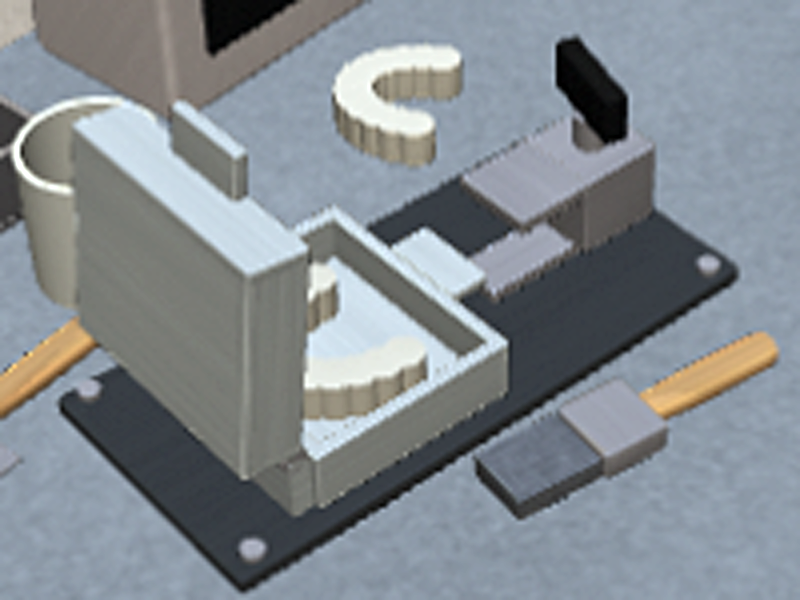

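Plate corners, rim corners and lid corners are all clear in both crops. Now I'll cast rays for the fixture pose, lid angle, knob and the bystanders near the lid's path.

Run:
```python
from h import *
T=pickle.load(open('top0.pkl','rb'));S=pickle.load(open('side0.pkl','rb'))
t=lambda u,v:((u+.5)/5-.5+225,(v+.5)/5-.5+205)
s=lambda u,v:((u+.5)/4-.5+205,(v+.5)/4-.5+200)
obs=[(T,t(713,157),(80,-165,12)),(T,t(672,465),(-80,-165,12)),(T,t(35,376),(-80,165,12)),
(T,t(410,122),(70,-10,48)),(T,t(375,400),(-70,-10,48)),
(S,s(62,402),(80,165,12)),(S,s(243,588),(-80,165,12)),(S,s(737,268),(-80,-165,12)),
(S,s(507,345),(-70,-10,48))]
W=np.array([onz(d,uv,p[2]/1e3)[:2] for d,uv,p in obs]);F=np.array([p[:2] for _,_,p in obs])/1e3
def fit(W,F):
    a=W-W.mean(0);b=F-F.mean(0);th=np.arctan2((b[:,0]*a[:,1]-b[:,1]*a[:,0]).sum(),(a*b).sum())
    R=np.array([[np.cos(th),-np.sin(th)],[np.sin(th),np.cos(th)]]);o=W.mean(0)-R@F.mean(0);return th,R,o
th,R,o=fit(W,F);print('yaw',th,'o',o);print(np.round((W-F@R.T-o)*1e3,1))
np.savez('fix.npz',th=th,o=o)
R3=np.eye(3);R3[:2,:2]=R;O=np.r_[o,0]
f2w=lambda p:R3@np.array(p)+O
# lid corners in plane xf=-.07
for n,uv in (('of',(245,275)),('if',(308,250)),('oh',(243,475))):
    c,v=ray(S,s(*uv));c=R3.T@(c-O);v=R3.T@v;p=c+v*(-.07-c[0])/v[0];print(n,p, 'rel hinge',p[1]-.118,p[2]-.048)
print('hinge',f2w((0,.118,.048)),'knob',f2w((0,-.133,.107)))
# bar ends / top at z .118
for uv in((653,218),(608,338)):print('bar',R3.T@(onz(T,t(*uv),.118)-O))
print('mug handle',R3.T@(onz(T,t(205,60),.06)-O),'mugc',R3.T@(onz(T,(275,186),.085)-O))
```

```text
yaw -0.1466373235091112 o [0.57737526 0.09899756]
[[-0.4 -0.3]
 [ 1.6  0.9]
 [ 2.9 -4.2]
 [ 1.3 -2.2]
 [ 1.5 -3.9]
 [-4.4 -0.7]
 [-2.   2.2]
 [-0.3  4.3]
 [-0.3  3.9]]
of [-0.07        0.13860698  0.18093741] rel hinge 0.02060697503368436 0.13293741468598436
if [-0.07        0.10562835  0.17543774] rel hinge -0.012371654552270517 0.12743773979660117
oh [-0.07        0.151708    0.06765976] rel hinge 0.033708001987892755 0.01965975827188697
hinge [0.59461652 0.21573118 0.048     ] knob [ 0.55794231 -0.03257509  0.107     ]
bar [ 0.02958678 -0.13612233  0.118     ]
bar [-0.02950578 -0.12223179  0.118     ]
mug handle [0.08743684 0.09264255 0.06      ] mugc [0.16192148 0.07760892 0.085     ]
```

The fixture is at (0.577, 0.099) with yaw −0.147, and the lid is at about 1.47 rad. The knob is at about 0.2 rad. I'll start by raising, turning the tool so its x runs along the fixture's +y, and shutting the fingers.

```bash
cat > w.py <<'E'
from h import *
from station import status
from scipy.spatial.transform import Rotation as Ro
def where():
    o=status.get_obs();z=np.load('fix.npz');c,s=np.cos(z['th']),np.sin(z['th']);R=np.array([[c,-s,0],[s,c,0],[0,0,1]])
    X=Ro.from_rotvec(o['tool_rot']).as_matrix();p=R.T@(np.array(o['tool_pos'])-np.r_[z['o'],0]);x=R.T@X[:,0]
    print('t%.2f'%o['t'],'pos_f(mm)',np.round(p*1e3,1),'xyaw_f(deg) %.1f'%np.degrees(np.arctan2(x[1],x[0])),'zax',np.round(R.T@X[:,2],3),'F_f',np.round(R.T@np.array(o['contact_force']),1),'tq',np.round(o['wrist_torque'],2),'open %.4f grip %.1f'%(o['opening'],o['grip_force']))
if __name__=='__main__':where()
E
python3 -m jog '[[0,0,-1,0,0,-0.4,-1],[0,0,-1,0,0,-0.4,-1],[0,0,-1,0,0,-0.4,-1],[0,0,-1,0,0,-0.4,-1],[0,0,-1,0,0,0,-1]]' 40
python3 -m jog '[[0,0,-1,0,0,0,-1],[0,0,-1,0,0,0,-1],[0,0,-1,0,0,0,-1],[0,0,-1,0,0,0,-1],[0,0,-1,0,0,0,-1]]' 
python3 -m jog '[[0,0,-1,0,0,0,-1],[0,0,-1,0,0,0,-1],[0,0,-0.4,0,0,0,-1],[0,0,0,0,0,0,-1]]' 
python3 w.py
```

```text
t: 0.72
tool_pos: [0.2084, -0.5896, 0.2802]
tool_rot: [2.905, 1.192, -0.0]
contact_force: [-0.1, -0.0, -0.1]
opening: -0.0004
grip_force: 0.0
t: 1.35
tool_pos: [0.2082, -0.5889, 0.2785]
tool_rot: [-2.578, -1.793, -0.001]
contact_force: [0.1, 1.4, -0.4]
opening: 0.0003
grip_force: 0.0
t: 1.85
tool_pos: [0.2083, -0.5891, 0.2789]
tool_rot: [-2.381, -2.049, -0.0]
contact_force: [-0.1, -0.5, 0.5]
opening: 0.0001
grip_force: 0.0
t1.85 pos_f(mm) [-264.6 -734.6  278.9] xyaw_f(deg) 89.8 zax [-0.     0.001 -1.   ] F_f [-0.1 -0.5  0.5] tq [ 0.   -0.04  0.07] open 0.0001 grip 0.0
```

```bash
python3 -m jog '[[0,0,0,1,0.28,0,-1],[0,0,0,1,0.28,0,-1],[0,0,0,1,0.28,0,-1],[0,0,0,1,0.28,0,-1],[0,0,0,1,0.28,0,-1]]' >/dev/null
python3 -m jog '[[0,0,0,1,0.28,0,-1],[0,0,0,1,0.28,0,-1],[0,0,0,1,0.28,0,-1],[0,0,0,1,0.28,0,-1],[0,0,0,1,0.28,0,-1]]' >/dev/null
python3 w.py
python3 -m jog '[[0,0,0,1,0.28,0,-1],[0,0,0,1,0.28,0,-1],[0,0,0,1,0.28,0,-1],[0,0,0,1,0.28,0,-1],[0,0,0,1,0.28,0,-1]]' >/dev/null
python3 -m jog '[[0,0,0,1,0.28,0,-1],[0,0,0,1,0.28,0,-1],[0,0,0,1,0.28,0,-1],[0,0,0,1,0.28,0,-1],[0,0,0,1,0.28,0,-1]]' >/dev/null
python3 -m jog '[[0,0,0,1,0.28,0,-1],[0,0,0,1,0.28,0,-1],[0,0,0,1,0.28,0,-1],[0,0,0,1,0.28,0,-1],[0,0,0,1,0.28,0,-1]]' >/dev/null
python3 -m jog '[[0,0,0,1,0.28,0,-1],[0,0,0,1,0.28,0,-1],[0,0,0,1,0.28,0,-1],[0,0,0,1,0.28,0,-1],[0,0,0,1,0.28,0,-1]]' >/dev/null
python3 w.py
```

```text
t3.10 pos_f(mm) [-179.8 -434.   279.3] xyaw_f(deg) 89.8 zax [ 0. -0. -1.] F_f [-0.2 -0.3  0. ] tq [-0.03  0.   -0.02] open 0.0001 grip 0.0
t5.60 pos_f(mm) [-10.3 165.7 279.2] xyaw_f(deg) 89.8 zax [-0. -0. -1.] F_f [ 0.1  0.5 -0.2] tq [-0.05 -0.   -0.02] open -0.0003 grip 0.0
```

```bash
python3 -m jog '[[0,0,0,1,0.34,0,-1],[0,0,0,0.3,0,0.5,-1],[0,0,0,0,0,1,-1],[0,0,0,0,0,1,-1],[0,0,0,0,0,1,-1]]' >/dev/null
python3 -m jog '[[0,0,0,0,0,0.5,-1],[0,0,0,-1,0,0,-1],[0,0,0,0,0,0,-1]]'>/dev/null
python3 w.py
python3 - <<'E'
from station import viewer
import cv2,pickle
d=viewer.get_image('side');pickle.dump(d,open('side1.pkl','wb'))
cv2.imwrite('pics/side1.png',cv2.convertScaleAbs(cv2.resize(d['img'][150:370,140:410,::-1],None,fx=2.7,fy=2.7,interpolation=2),alpha=1.4))
E
```

```text
t6.60 pos_f(mm) [ -0.3 172.1 159.2] xyaw_f(deg) 89.7 zax [-0. -0. -1.] F_f [ 0.5 -0.2  0.2] tq [ 0.03 -0.01 -0.03] open -0.0001 grip 0.0
```

View pics/side1.png

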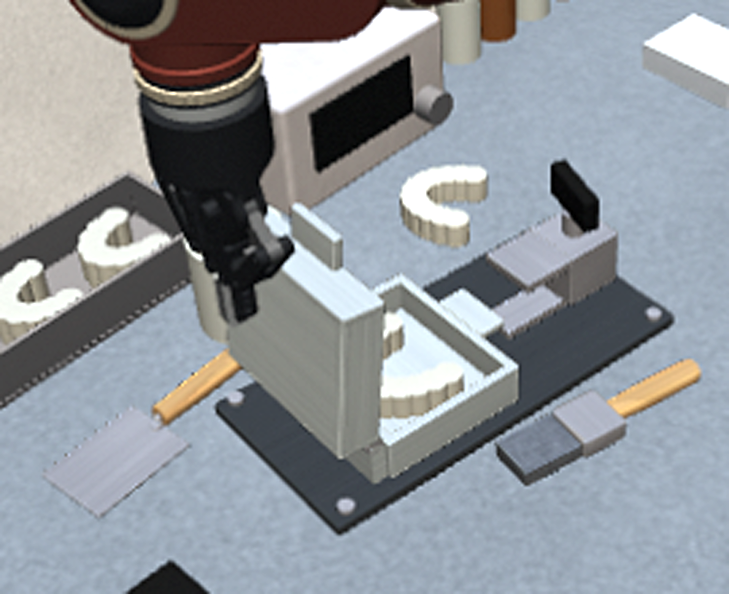

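The fingers sit just behind the lid's outer face near the free edge (crop ~(240,310)), and all clear. I'll push in an arc.

```bash
python3 -m jog '[[0,0,0,-0.3,0,-0.1,-1],[0,0,0,-0.3,0,0,-1],[0,0,0,-0.3,0,0,-1],[0,0,0,-0.3,0,0,-1],[0,0,0,-0.3,0,0,-1]]' >/dev/null; python3 w.py
python3 -m jog '[[0,0,0,-0.3,0,0,-1],[0,0,0,-0.3,0,0,-1],[0,0,0,-0.3,0,0.05,-1],[0,0,0,-0.3,0,0.1,-1],[0,0,0,-0.3,0,0.1,-1]]' >/dev/null; python3 w.py
```

```text
t7.28 pos_f(mm) [ -0.  128.9 163.5] xyaw_f(deg) 89.9 zax [ 0.002  0.002 -1.   ] F_f [-0.6  3.7  5.2] tq [ 0.54  0.11 -0.04] open 0.0001 grip 2.4
t7.90 pos_f(mm) [ -0.4  82.8 154.4] xyaw_f(deg) 89.9 zax [ 0. -0. -1.] F_f [0.7 2.5 0.6] tq [ 0.4  -0.31 -0.  ] open 0.0003 grip 1.3
```

```bash
python3 -m jog '[[0,0,0,-0.24,0,0.12,-1],[0,0,0,-0.24,0,0.12,-1],[0,0,0,-0.23,0,0.14,-1],[0,0,0,-0.21,0,0.16,-1],[0,0,0,-0.2,0,0.18,-1]]' >/dev/null; python3 w.py
python3 -m jog '[[0,0,0,-0.15,0,0.16,-1],[0,0,0,-0.14,0,0.16,-1],[0,0,0,-0.13,0,0.16,-1],[0,0,0,-0.13,0,0.16,-1],[0,0,0,-0.12,0,0.16,-1]]' >/dev/null; python3 w.py
```

```text
t8.53 pos_f(mm) [ -0.6  49.3 133. ] xyaw_f(deg) 89.9 zax [-0.    -0.001 -1.   ] F_f [ 0.8 -0.1  4.2] tq [-0.14 -0.01  0.01] open -0.0000 grip 1.5
t9.15 pos_f(mm) [ -0.8  29.9 108.6] xyaw_f(deg) 89.9 zax [-0.     0.001 -1.   ] F_f [0.6 1.2 2.1] tq [ 0.12 -0.1   0.  ] open 0.0000 grip 0.8
```

```bash
python3 -m jog '[[0,0,0,-0.1,0,0.16,-1],[0,0,0,-0.08,0,0.16,-1],[0,0,0,-0.08,0,0.16,-1],[0,0,0,-0.06,0,0.12,-1],[0,0,0,-0.05,0,0.1,-1]]' >/dev/null; python3 w.py
python3 -m jog '[[0,0,0,-0.02,0,0.06,-1],[0,0,0,-0.02,0,0.05,-1],[0,0,0,0,0,0.04,-1]]' >/dev/null; python3 w.py
```

```text
t9.78 pos_f(mm) [-0.8 18.7 87.9] xyaw_f(deg) 89.9 zax [-0. -0. -1.] F_f [-0.2  1.5  1. ] tq [0.16 0.06 0.01] open -0.0001 grip 0.6
t10.15 pos_f(mm) [-0.7 17.3 83.6] xyaw_f(deg) 89.9 zax [-0.    -0.001 -1.   ] F_f [-0.2 -1.5  2. ] tq [-0.23  0.15 -0.  ] open 0.0000 grip 0.9
```

```bash
python3 -m jog '[[0,0,0,0,0,0.04,-1],[0,0,0,0,0,0.03,-1]]' >/dev/null; python3 w.py
python3 -m jog '[[0,0,0,0,0,0.03,-1],[0,0,0,0,0,0,-1]]' >/dev/null; python3 w.py
python3 -m jog '[[0,0,0,0,0,0.02,-1],[0,0,0,0,0,0,-1]]' >/dev/null; python3 w.py
```

```text
t10.40 pos_f(mm) [-0.5 17.4 82. ] xyaw_f(deg) 89.9 zax [ 0.    -0.001 -1.   ] F_f [-2.3 -1.2  7. ] tq [-0.32  0.53 -0.  ] open -0.0003 grip 3.1
t10.65 pos_f(mm) [-0.4 17.3 82. ] xyaw_f(deg) 89.9 zax [-0.    -0.001 -1.   ] F_f [-3.4 -2.2  8. ] tq [-0.32  0.71 -0.07] open -0.0003 grip 3.9
t10.90 pos_f(mm) [-0.4 17.4 82. ] xyaw_f(deg) 89.9 zax [-0.    -0.001 -1.   ] F_f [-5.6 -3.4 11.1] tq [-0.37  0.96 -0.01] open -0.0003 grip 5.3
```

The tip stopped at z 82.0 with the force rising, so the lid is shut. I'll lift, move off and look.

```bash
python3 -m jog '[[0,0,0,0,0,0.02,-1],[0,0,0,0,0,0.02,-1],[0,0,0,0,0,-0.2,-1],[0,0,0,0,0,-0.8,-1],[0,0,0,0,0,-1,-1]]' >/dev/null; python3 w.py
python3 -m jog '[[0,0,0,0,0,-1,-1],[0,0,-1,0,0,-1,1],[0,0,-1,0,0,-1,1],[0,0,-1,0,0,-1,1],[0,0,-1,0,0,0,1]]' >/dev/null; python3 w.py
python3 - <<'E'
from station import viewer
import cv2,pickle,numpy as np
for n,(a,b,c,e) in (('side',(190,340,205,405)),('top',(205,305,225,375))):
    d=viewer.get_image(n);pickle.dump(d,open(n+'2.pkl','wb'))
    cv2.imwrite(f'pics/{n}2.png',cv2.convertScaleAbs(cv2.resize(d['img'][a:b,c:e,::-1],None,fx=4 if n=='side' else 5,fy=4 if n=='side' else 5,interpolation=2),alpha=1.4))
E
```

```text
t11.53 pos_f(mm) [ -1.5  17.6 138.1] xyaw_f(deg) 89.9 zax [-0.002 -0.    -1.   ] F_f [0.  0.7 0. ] tq [-0.01 -0.02 -0.  ] open 0.0005 grip 0.0
t12.15 pos_f(mm) [  0.9  18.2 262.4] xyaw_f(deg) 110.0 zax [ 0.006  0.002 -1.   ] F_f [-0.2 -0.1  0. ] tq [0.02 0.03 0.05] open 0.0721 grip 0.0
```

View pics/side2.png

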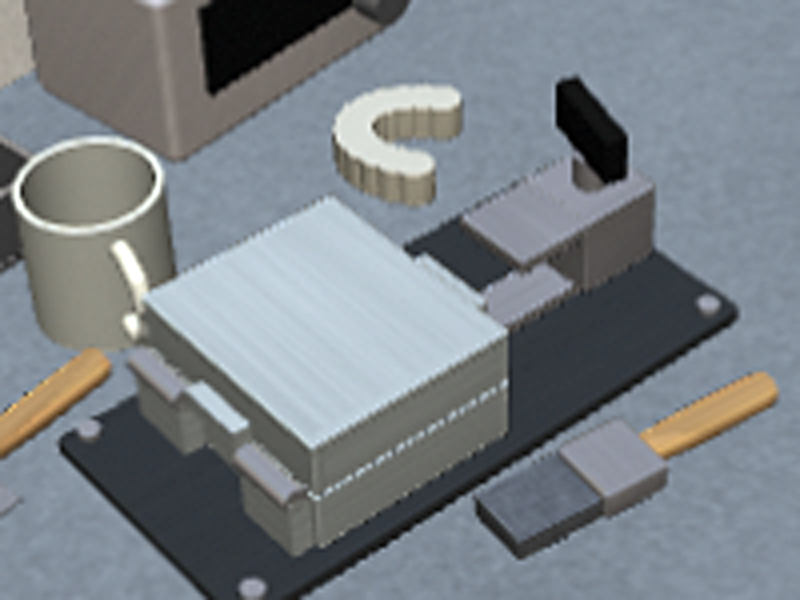

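View pics/top2.png

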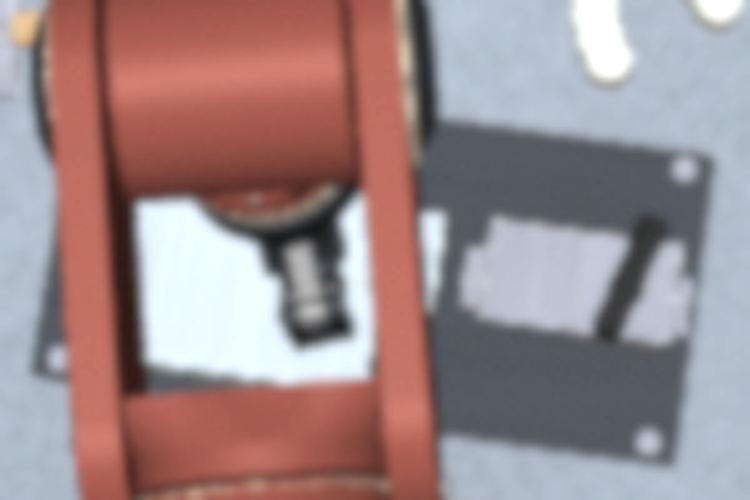

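The lid is shut flush: the rim seam in the side crop runs from (315,495) to (507,382). The mug and brush are untouched. Next I'll measure the knob bar with a black mask.

Run:
```python
from h import *
z=np.load('fix.npz');c,s_=np.cos(z['th']),np.sin(z['th']);R=np.array([[c,-s_,0],[s_,c,0],[0,0,1]]);O=np.r_[z['o'],0]
d=pickle.load(open('top2.pkl','rb'));S=pickle.load(open('side2.pkl','rb'))
g=d['img'].max(2);m=np.zeros_like(g);m[246:275,343:360]=(g[246:275,343:360]<50)*255
cs,_=cv2.findContours(m,cv2.RETR_EXTERNAL,cv2.CHAIN_APPROX_NONE);k=max(cs,key=cv2.contourArea)
r=cv2.minAreaRect(k);print(r)
b=cv2.boxPoints(r);P=[R.T@(onz(d,p,.118)-O) for p in b];print(np.round(np.array(P)*1e3,1))
L=sorted([(np.linalg.norm(P[i]-P[(i+1)%4]),i) for i in range(4)])[-1][1];v=P[L]-P[(L+1)%4];print('bar yaw_f',np.degrees(np.arctan2(v[1],v[0])))
s=lambda u,v:((u+.5)/4-.5+205,(v+.5)/4-.5+190)
for uv in((567,79),(617,138),(592,108)):print('side',np.round((R.T@(onz(S,s(*uv),.118)-O))*1e3,1))
# triangulate centre
c1,v1=ray(d,r[0]);c2,v2=ray(S,s(592,108));a,b2=np.linalg.lstsq(np.c_[v1,-v2],c2-c1,rcond=None)[0]
print('tri',np.round(R.T@(c1+a*v1-O)*1e3,1),np.round(R.T@(c2+b2*v2-O)*1e3,1))
# carriage block edges
for n,uv in(('topc-front',(490,232)),('back',(692,292))):print(n,np.round(R.T@(onz(d,((uv[0]+.5)/5-.5+225,(uv[1]+.5)/5-.5+205),.0685)-O)*1e3,1))
for n,uv in(('blk robot-back top',(655,184)),('jaw front robot',(523,265)),('jaw front far',(462,219))):print(n,np.round(R.T@(onz(S,s(*uv),.0685)-O)*1e3,1))
```

```text
((349.8882141113281, 260.1848449707031), (4.9442362785339355, 25.538053512573242), 25.463346481323242)
[[ -27.1 -112.4  118. ]
 [  30.4 -131.1  118. ]
 [  26.7 -142.2  118. ]
 [ -30.7 -123.4  118. ]]
bar yaw_f 161.94214482740412
side [  25.5 -134.8  118. ]
side [ -28.7 -118.9  118. ]
side [  -1.8 -127.   118. ]
tri [-1.000e-01 -1.273e+02  1.171e+02] [  -0.8 -127.9  117. ]
topc-front [ 19.4 -59.4  68.5]
back [   2.9 -160.7   68.5]
blk robot-back top [ -25.2 -151.7   68.5]
jaw front robot [-27.1 -56.2  68.5]
jaw front far [ 21.3 -57.2  68.5]
```

```bash
python3 -m jog '[[0,0,-1,0,0,0.4,1],[0,0,-1,0,0,0.4,1],[0,0,-1,0,0,0.4,1],[0,0,-1,0,0,0.4,1],[0,0,-1,0,0,0.4,1]]' >/dev/null
python3 -m jog '[[0,0,-1,0,0,0,1],[0,0,-1,0,0,0,1],[0,0,-1,0,0,0,1],[0,0,-1,0,0,0,1],[0,0,-1,0,0,0,1]]' >/dev/null
python3 -m jog '[[0,0,-0.8,-0.25,-0.93,0,1],[0,0,0,-0.25,-0.93,0,1],[0,0,0,-0.25,-0.93,0,1],[0,0,0,-0.25,-0.93,0,1],[0,0,0,-0.25,-0.93,0,1]]' >/dev/null
python3 -m jog '[[0,0,0,0,0,0,1]]' >/dev/null;python3 w.py
```

```text
t14.25 pos_f(mm) [  -5.9 -127.9  197.8] xyaw_f(deg) 163.6 zax [-0.002  0.    -1.   ] F_f [ 0.3 -0.2 -0.4] tq [ 0.   -0.01 -0.02] open 0.0855 grip 0.0
```

```bash
python3 -m jog '[[0,0,0,-0.17,0.08,0.5,1],[0,0,0,0,0,1,1],[0,0,0,0,0,1,1],[0,0,0,0,0,0.8,1],[0,0,0,0,0,0.35,1]]' >/dev/null;python3 w.py
python3 -m jog '[[0,0,0,0,0,0,0.4],[0,0,0,0,0,0,-0.2],[0,0,0,0,0,0,-0.6],[0,0,0,0,0,0,-1],[0,0,0,0,0,0,-1]]' 35 >/dev/null;python3 w.py
```

```text
t14.88 pos_f(mm) [  -1.5 -124.7   86.2] xyaw_f(deg) 163.9 zax [-0.005  0.    -1.   ] F_f [-0.1 -0.3 -0.2] tq [ 0.07 -0.01 -0.01] open 0.0855 grip 0.0
t15.50 pos_f(mm) [   0.6 -126.    90.5] xyaw_f(deg) 163.9 zax [ 0.001 -0.    -1.   ] F_f [-1.4 -1.2  4.2] tq [-0.14  0.34 -0.06] open 0.0133 grip 38.7
```

```bash
python3 -m jog '[[0,0,0,0.055,0.19,0,-1],[0,0,0,0.055,0.19,0,-1],[0,0,0,0.055,0.19,0,-1],[0,0,0,0.055,0.19,0,-1],[0,0,0,0.055,0.19,0,-1]]' >/dev/null;python3 w.py
python3 -m jog '[[0,0,0,0.03,0.1,0,-1],[0,0,0,0.03,0.1,0,-1],[0,0,0,0.02,0.08,0,-1]]' >/dev/null;python3 w.py
```

```text
t16.12 pos_f(mm) [  0.8 -96.3  90.5] xyaw_f(deg) 163.9 zax [ 0.002 -0.001 -1.   ] F_f [-1.7 -1.7  5.1] tq [-0.45  0.28 -0.11] open 0.0132 grip 38.8
t16.50 pos_f(mm) [  0.9 -87.5  90.4] xyaw_f(deg) 163.9 zax [ 0.002 -0.001 -1.   ] F_f [-1.9 -1.9  6.5] tq [-0.41  0.31 -0.08] open 0.0132 grip 38.8
```

```bash
python3 -m jog '[[0,0,0,0.02,0.07,0,-1],[0,0,0,0.02,0.07,0,-1]]' >/dev/null;python3 w.py
python3 -m jog '[[0,0,0,0.015,0.05,0,-1],[0,0,0,0.015,0.05,0,-1]]' >/dev/null;python3 w.py
python3 -m jog '[[0,0,0,0.015,0.05,0,-1],[0,0,0,0,0,0,-1]]' >/dev/null;python3 w.py
```

```text
t16.75 pos_f(mm) [  0.9 -83.2  90.5] xyaw_f(deg) 163.9 zax [ 0.002 -0.001 -1.   ] F_f [-1.5 -2.7  4.6] tq [-0.38  0.27 -0.03] open 0.0134 grip 38.8
t17.00 pos_f(mm) [  0.9 -82.5  90.5] xyaw_f(deg) 163.9 zax [ 0.001 -0.007 -1.   ] F_f [ -1.7 -13.6   5.9] tq [-2.08  0.56 -0.08] open 0.0135 grip 39.0
t17.25 pos_f(mm) [  1.  -82.5  90.5] xyaw_f(deg) 163.9 zax [ 0.001 -0.009 -1.   ] F_f [ -1.9 -16.1   6.2] tq [-2.35  0.67 -0.09] open 0.0133 grip 39.0
```

Carriage is at its home stop (−82.5, force rises). Now I'll turn clockwise.

```bash
python3 -m jog '[[0,0,0.8,0,-0.03,0,-1],[0,0,0.8,0,0,0,-1],[0,0,0.8,0,0,0,-1],[0,0,0.8,0,0,0,-1],[0,0,0.8,0,0,0,-1]]' >/dev/null;python3 w.py
python3 -m jog '[[0,0,0.8,0,0,0,-1],[0,0,0.8,0,0,0,-1],[0,0,0.8,0,0,0,-1],[0,0,0.8,0,0,0,-1],[0,0,0.8,0,0,0,-1]]' >/dev/null;python3 w.py
python3 -m jog '[[0,0,0.8,0,0,0,-1],[0,0,0.8,0,0,0,-1],[0,0,0.6,0,0,0,-1]]' >/dev/null;python3 w.py
```

```text
t17.88 pos_f(mm) [  1.  -82.3  90.4] xyaw_f(deg) 143.8 zax [ 0.002 -0.007 -1.   ] F_f [  0.1 -11.4   5.4] tq [-1.84  0.35  0.11] open 0.0133 grip 38.8
t18.50 pos_f(mm) [  1.2 -82.1  90.5] xyaw_f(deg) 123.8 zax [ 0.003 -0.006 -1.   ] F_f [  0.6 -11.3   4.5] tq [-1.75  0.2   0.09] open 0.0135 grip 38.7
t18.88 pos_f(mm) [  1.4 -82.1  90.5] xyaw_f(deg) 112.8 zax [ 0.003 -0.006 -1.   ] F_f [  1.5 -10.9   4.4] tq [-1.82  0.11  0.11] open 0.0131 grip 38.6
```

```bash
python3 -m jog '[[0,0,0.6,0,0,0,-1],[0,0,0.5,0,0,0,-1],[0,0,0.4,0,0,0,-1]]' >/dev/null;python3 w.py
python3 -m jog '[[0,0,0.3,0,0,0,-1],[0,0,0.2,0,0,0,-1]]' >/dev/null;python3 w.py
python3 -m jog '[[0,0,0.3,0,0,0,-1],[0,0,0.1,0,0,0,-1]]' >/dev/null;python3 w.py
```

```text
t19.25 pos_f(mm) [  1.4 -82.1  90.5] xyaw_f(deg) 105.3 zax [ 0.003 -0.006 -1.   ] F_f [  1.  -11.1   2.9] tq [-1.76  0.07  0.17] open 0.0129 grip 38.6
t19.50 pos_f(mm) [  1.5 -82.   90.5] xyaw_f(deg) 102.9 zax [ 0.003 -0.006 -1.   ] F_f [  2.1 -10.9   4.3] tq [-1.73  0.07  0.09] open 0.0136 grip 38.6
t19.75 pos_f(mm) [  1.5 -82.   90.5] xyaw_f(deg) 101.0 zax [ 0.004 -0.007 -1.   ] F_f [  1.9 -10.3   4.2] tq [-1.34  0.03  0.74] open 0.0132 grip 40.5
```

```bash
python3 -m jog '[[0,0,0.3,0,0,0,-1],[0,0,0,0,0,0,-1]]' >/dev/null;python3 w.py
python3 -m jog '[[0,0,0,0,0,0,-0.5],[0,0,0,0,0,0,0],[0,0,0,0,0,0,0.5],[0,0,0,0,0,0,1],[0,0,0,0,0,0,1]]' >/dev/null;python3 w.py
python3 -m jog '[[0,0,0,0,0,-0.5,1],[0,0,0,0,0,-1,1],[0,0,0,0,0,-1,1],[0,0,0,0,0,-1,1],[0,0,0,0,0,-1,1]]' >/dev/null
python3 -m jog '[[0,0,0,-1,0,-0.5,1],[0,0,0,-1,0,0,1],[0,0,0,-1,0,0,1],[0,0,0,-1,0,0,1],[0,0,0,-1,0,0,1]]' >/dev/null
python3 -m jog '[[0,0,0,-1,0,0,1],[0,0,0,-1,0,0,1],[0,0,0,-1,0,0,1],[0,0,0,0,0,0,1]]' >/dev/null;python3 w.py
python3 - <<'E'
from h import *
from station import viewer
for n,(a,b,c,e),k in (('side',(190,340,205,405),4),('top',(205,305,225,375),5)):
    d=viewer.get_image(n);pickle.dump(d,open(n+'3.pkl','wb'))
    cv2.imwrite(f'pics/{n}3.png',cv2.convertScaleAbs(cv2.resize(d['img'][a:b,c:e,::-1],None,fx=k,fy=k,interpolation=2),alpha=1.4))
E
```

```text
t20.00 pos_f(mm) [  1.5 -81.9  90.5] xyaw_f(deg) 99.6 zax [ 0.004 -0.007 -1.   ] F_f [  2.  -10.9   4.1] tq [-1.65  0.04  1.19] open 0.0136 grip 50.7
t20.62 pos_f(mm) [ -0.1 -79.1  89.4] xyaw_f(deg) 99.4 zax [-0.  0. -1.] F_f [ 0.4 -0.3  0.7] tq [0.01 0.02 0.04] open 0.0856 grip 0.0
t22.38 pos_f(mm) [  39.2 -317.7  240.5] xyaw_f(deg) 99.2 zax [ 0.001 -0.    -1.   ] F_f [-0.4  0.2  0.1] tq [-0.01  0.    0.01] open 0.0856 grip 0.0
```

View pics/side3.png

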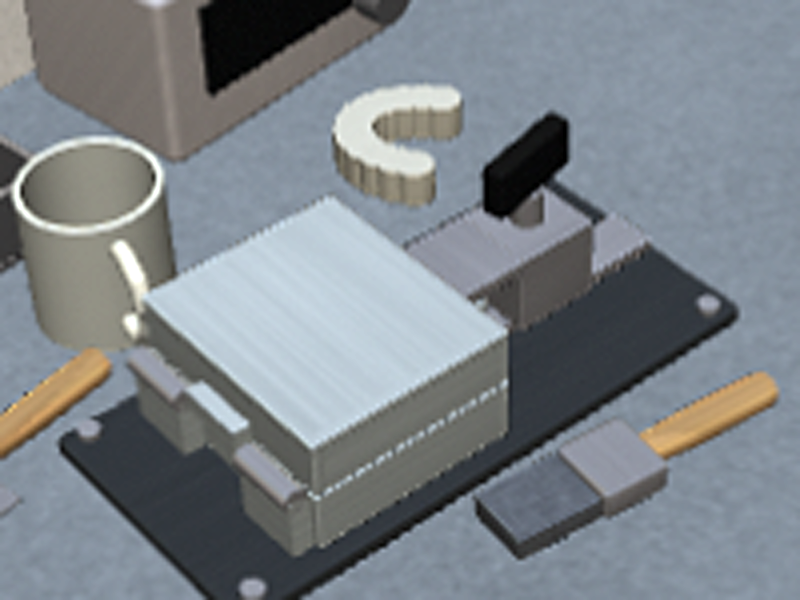

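View pics/top3.png

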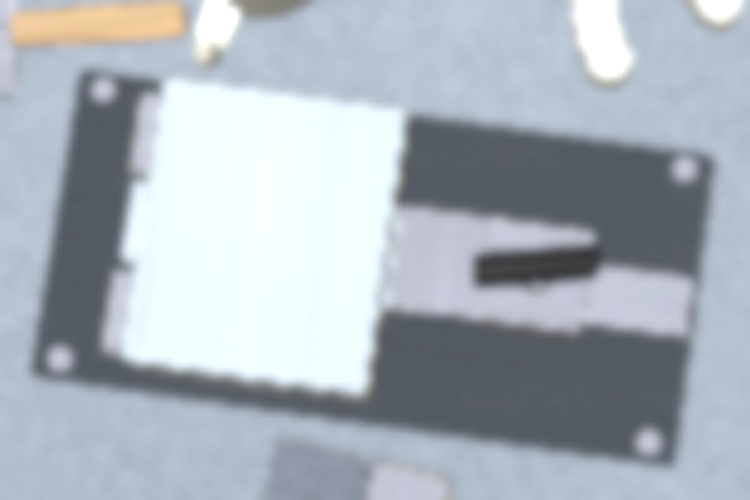

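The lid is flush, the jaw covers the tongues, and the bar (top crop (477,270)–(598,257)) sits about 14° off the slide axis, which is the 1.35 rad stop. The bystanders haven't moved and the arm is clear.

```bash
python3 -c "
from station import finish_job;print(finish_job())"
```

```text
the job is handed in; nothing more can be done
None
```

The job is handed in: the flask is shut flush, the clamp carriage is home over the tongues, and the knob is turned clockwise to its stop; nothing else visible in the last pictures moved, and it took about 22 s of the 54 s allowed.

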